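# Set the hob dial to low and start it

## Robot

A 6-joint arm with a two-finger parallel gripper is mounted at the origin on the work surface. World frame = base frame: x ahead of the robot, y to its left, z up, the work surface at z = 0. Lengths are in m, angles in rad, forces in N, time in s.
With the tool pointing down it reaches from about 0.4 to 0.825 m from the base axis. Payload 7 kg.
Tool frame: the origin (TCP) lies at the very end of the fingers, on their centre line; the grasp point (between the pads) lies 19 mm behind it (arm.pinch_z is the z of the grasp point in the tool frame, in m); z points along the fingers, y is the direction in which the jaws open and shut (so a half turn about z gives the same grasp; the last joint's range is limited). The gripper opens to 88 mm and grips with 3 to 60 N. Pads are 19 mm wide; open, the fingers measure 130 mm over their backs; the gripper's body (78 mm by 193 mm) begins 47 mm behind the grasp point.
Start: joints at [0.288, 0.359, 0.012, 0, -1.224, -0.288], TCP at [0.675, -0, 0.192] pointing down, gripper open.
Joint ranges: [-3.07, 3.07], [-1.43, 2.12], [-1.02, 1.25], [-3.03, 1.67], [-3.05, -0], [-3.03, 3.03]. Speed limits (rad/s): [2.39, 2.39, 3.01, 3.14, 3.14, 3.14].

## Interface

Orientations are given as [roll, pitch, yaw] about the fixed x, y, z axes, in that order (R = Rz(yaw) Ry(pitch) Rx(roll)).
In Python, from station import arm gives the robot as it stands.
- The arm moves only by the tool drive_tool, never from a script. Its argument "targets" is a list of rows, each a list of 6 numbers: the shift along the world's x, y, z in units of 0.04 m (1.0 is 0.04 m), then the turn, a rotation vector about the world's x, y, z in units of 6 degrees (1.0 is 6 degrees). In form: [[x, y, z, wx, wy, wz], ...]. A call has 1 to 5 rows; each row shifts and turns the commanded pose from where the row before left it; what a row does not reach is not made up. A row lasts 1/8 s, in which the tool goes at most 62.5 mm and 10.7 degrees, less where a joint would pass 70% of its speed; a pose out of reach is approached as far as the arm can. A call with a number of a shift or a turn outside -1 to 1 is refused whole. A call with a gripper value outside its range is refused whole. "claw" is the opening, from 0 (shut) to 1 (fully open), set as the call begins (left out, the last holds). The fingers move at their own pace and stop on an object; "newtons" is the grip in N (left out, the last holds). Time passes only in rows, so rows that do not move let the fingers close. It gives the time, the measured TCP pose, the force and the opening at its end, in the units of the state.
- arm.get_state(): the state, without advancing time (a new reading comes with each control period).
- arm.grab_frame(name): name is "scene" or "side" or "wrist"; returns (picture, depth): 384x512x3 uint8, red, green, blue; 384x512 float32, m along the optical axis (not along the pixel's ray), 0 where there is no reading.
- arm.get_calibration(name): a dict with "mtx" (3x3 intrinsics, pixels), "origin" and "rotation" of the camera in the world. Camera axes: x right, y up, looking along -z (the intrinsics and any distortion apply to the point x, -y, -z); pixel columns grow to the right and rows downward; lengths in m; the calibration is good to about 2 mm. The wrist camera is an equidistant fisheye: a pixel r from the principal point sees the ray r / f radians off the axis. A picture is of the moment at which its call begins: read the wrist's pose just before it. get_calibration takes no time and is no camera call; for the wrist camera it gives the pose at the moment of the call.
- arm.job_done(): hands the job in, once; it reports no verdict.
Trained networks look in the newest picture that a camera, given by its name, has taken for a name from the list of things; names that differ only in an ending like _2 or _b are one class to them, and where a whole thing is asked for, a point or a joint stands for the part that bears it (a point fixed in the world has none). Each returns a list of dicts, best first, with "score" (0 to 1); they miss things now and then, are a little off and sometimes report something else, mostly with a low value. They report only what shows in the picture. A call takes as long as a camera call.
- arm.search_frame(target, camera): "point" ([x, y, z] in m, in the coordinates of the camera as it stood for that picture, good to about 4 mm: the middle of the surface that is visible of it).
- arm.cut_out(target, camera): "pixels" (384x512 bool, what is visible of it).
- arm.landmark_of(target, camera): "point" ([x, y, z] in m, in the coordinates of the camera as it stood for that picture, good to about 4 mm: a listed point, or the origin of a listed thing).
The state is a dict: "t": time; "q": joint angles; "qd": joint speeds; "joint_efforts": joint torques, N m; "eef_pos": TCP position; "ee_rot": TCP orientation; "force": force on the tool from outside, world axes, zero at the start; "moment": the same for the moment, N m; "width": finger opening in m.
Only numpy, scipy, OpenCV 4.12 (cv2) and the standard library are available. Lean on these libraries where they do the work, as an engineer would, in place of code of your own. Each camera call takes 0.05 s, during which the arm holds its last target. There are 200 camera calls.

## Task

The table-top hob is off. With your fingertips, gently stroke the big flat knurled dial clockwise (seen from above) by one click, from the white mark to the orange low mark, so that it rests in that click, and then press the green start button fully down and let it spring back. Do not press the button before the dial stands at low, and leave the pot and all the other kitchen things where they are.

Things in the scene. Friction and masses are not known exactly. Their poses are not given: they have to be found in the camera images.
- hob: Fixed induction hob: white slab, black top, 240 mm (x) by 340 mm (y), flat top 58 mm above the counter. Origin: centre of its underside; at yaw 0 its +x points away from the robot, +y left. Cooking zone with the pot centred at local y = +65 mm; controls on the right at local y = -110 mm: dial axis at x = +25 mm, start button at x = -82 mm. Turned up to 0.3 rad.
- dial_face (a point): Centre of the dial's flat top face, on its vertical axis, 68 mm above the counter. The dial is a grey disc 91 mm in diameter, 10 mm proud of the hob, knurled round the edge, with a white pointer line; too wide to pinch. It turns by friction of a fingertip pressed on the face (5 to 15 N, e.g. 28 mm off the axis) and moved along the circle.
- dial_pointer (a point): Outer end of the white pointer line, on the dial's face 44 mm from its axis; it turns with the dial.
- low_mark (a point): Middle of the orange low mark (14 by 9 mm) on the hob's black top, 57.5 mm from the dial's axis, straight towards the hob's +x. The white off mark lies 0.6 rad anticlockwise of it, the red high mark 0.6 rad clockwise.
- dial (a joint): Dial angle, rad, growing clockwise seen from above: 0 off (white mark), 0.6 low (orange), 1.2 high (red). Sprung detents at these values pull the dial to the nearest when let go (crests at 0.3 and 0.9); stops at -0.2 and 1.4. It starts at off. Leaving a detent takes about 0.04 N m (1.4 N at 28 mm from the axis).
- start_top (a point): Centre of the top face of the green start button, 30 mm in diameter, 80 mm above the counter and 10 mm above its round black housing (46 mm wide). It moves down with the button.
- start (a joint): Travel of the start button, m: 0 = up, 0.006 = fully down, which takes 4 N; it springs back when let go.
- pot: Steel pot without a lid, 160 mm in diameter, 70 mm high, with two loop handles reaching 104 mm from its axis, standing loose on the cooking zone. Origin: centre of its underside.
- rice_tub: Wooden rice tub with copper hoops, 210 mm in diameter, 90 mm high, on the counter left of the hob. Origin: centre of its underside.
- shaker: White plastic shaker with twist cap, 46 mm in diameter, 94 mm high, loose on the counter. Origin: centre of its underside. Shaker, sauce dish and tea cup stand in any order at three places: two right of the hob, one in front of it.
- sauce_dish: Blue ceramic sauce dish, 80 mm in diameter, 22 mm high, loose on the counter. Origin: centre of its underside.
- tea_cup: White ceramic cup without a handle, 72 mm in diameter, 65 mm high, loose on the counter. Origin: centre of its underside.
- chopstick_a: Square steel chopstick, 230 mm long, 7 mm thick, lying on the counter right of the hob. Origin: its middle, underside; x along it.
- chopstick_b: The second chopstick, same as the first, about 26 mm beside it.

How it is judged:
By the outcome, as a careful person would: the job done as asked, in the order asked, and still so for the second after the job is handed in, with the robot touching nothing.
It also fails if it takes over 38 s, if anything falls off the work surface, if the arm or the gripper's body presses on something with over 40 N, if the wrist force passes 120 N, or if a joint passes its speed limit or range.

## Working session

There is one attempt and no reset: what is moved stays moved. The work goes in short steps, Python scripts to look and compute and a tool call to move; the robot and the scene stay as the last step left them, time stands still between calls to the robot, and variables do not carry over. Pictures are saved under pics/ and viewed, about 8 in all and at most 12, crops included, and the job is handed in when it is done.

Besides the shell and the picture viewer there is one more tool, called as name(argument=value, ...) on one line, values as JSON. drive_tool: Moves the arm, as the interface text tells. Shifts and turns lie within -1 to 1; 1 stands for 0.04 m of shift or 6 degrees of turn. Its arguments: {"type":"object","properties":{"targets":{"type":"array"},"claw":{"type":"number"},"newtons":{"type":"number"}},"required":["targets"]}

```bash
mkdir -p pics; cat > h.py <<'E'
import numpy as np,cv2
from station import arm
def w(p,c):
    k=arm.get_calibration(c); return np.array(k["rotation"])@np.array(p)+np.array(k["origin"])
def lm(n,c):
    return [(np.round(w(d["point"],c),4).tolist(),round(d["score"],2)) for d in arm.landmark_of(n,c)[:2]]
E
python3 - <<'E'
from h import *
for c in("scene","side"):
    im,d=arm.grab_frame(c); cv2.imwrite(f"pics/{c}0.png",im[:,:,::-1])
    for n in["hob","dial_face","dial_pointer","low_mark","start_top","pot","shaker","sauce_dish","tea_cup"]: print(c,n,lm(n,c))
s=arm.get_state();print(s["t"],s["eef_pos"],s["ee_rot"],s["force"],s["width"])
E
```

```text
scene hob []
scene dial_face [([-1.7072, -2.0888, -1.8537], 0.84), ([-1.7465, -2.1282, -1.893], 0.72)]
scene dial_pointer [([-1.6361, -2.0178, -1.7826], 0.62)]
scene low_mark [([-1.6748, -2.0565, -1.8214], 0.59)]
scene start_top [([-1.7441, -2.1258, -1.8907], 0.67)]
scene pot [([-1.4471, -1.8288, -1.5937], 0.75)]
scene shaker [([-2.0214, -2.4031, -2.1679], 0.63), ([-1.6397, -2.0214, -1.7863], 0.38)]
scene sauce_dish [([-2.1083, -2.49, -2.2548], 0.46), ([-1.7507, -2.1324, -1.8972], 0.22)]
scene tea_cup [([-1.6417, -2.0234, -1.7882], 0.84)]
side hob [([0.5734, -0.6566, 0.7286], 0.68)]
side dial_face [([0.6174, -0.6126, 0.7726], 0.57)]
side dial_pointer [([0.6456, -0.5844, 0.8008], 0.69)]
side low_mark [([0.6731, -0.5569, 0.8284], 0.78)]
side start_top [([0.4964, -0.7337, 0.6516], 0.63)]
side pot [([0.5561, -0.6739, 0.7113], 0.89), ([0.6284, -0.6016, 0.7836], 0.7)]
side shaker [([0.6683, -0.5617, 0.8235], 0.78)]
side sauce_dish [([0.5439, -0.6861, 0.6991], 0.95)]
side tea_cup [([0.3691, -0.8609, 0.5243], 0.73), ([0.6432, -0.5868, 0.7984], 0.64)]
1.0 [ 6.74988351e-01 -1.40140385e-06  1.92181395e-01] [-3.14154950e+00  2.25134933e-05 -1.57074691e+00] [-0.18189733 -0.30703758 -0.28978813] 0.08771610608083316
```

The rotation is not a matrix, since these positions make no sense. It is probably roll, pitch, yaw, so I'll convert it.

```bash
cat > h.py <<'E'
import numpy as np,cv2
from scipy.spatial.transform import Rotation as R
from station import arm
def rot(k):
    r=np.array(k["rotation"]); return r if r.shape==(3,3) else R.from_euler("xyz",r).as_matrix()
def w(p,c):
    k=arm.get_calibration(c); return rot(k)@np.array(p)+np.array(k["origin"])
def lm(n,c):
    return [(np.round(w(d["point"],c),4).tolist(),round(d["score"],2)) for d in arm.landmark_of(n,c)[:2]]
E
python3 - <<'E'
from h import *
for c in("scene","side"):
    print(arm.get_calibration(c))
    for n in["hob","dial_face","dial_pointer","low_mark","start_top","pot","shaker","sauce_dish","tea_cup"]: print(c,n,lm(n,c))
E
```

```text
{'mtx': array([[385.64519132,   0.        , 248.69050213],
       [  0.        , 385.64519132, 191.92182313],
       [  0.        ,   0.        ,   1.        ]]), 'origin': array([0.91574739, 0.53406754, 0.76920828]), 'rotation': array([ 0.72537457, -0.0115781 ,  2.54362434])}
scene hob []
scene dial_face [([0.5859, -0.1128, 0.0671], 0.84), ([0.4802, -0.1274, 0.081], 0.72)]
scene dial_pointer [([0.6185, -0.0807, 0.0677], 0.62)]
scene low_mark [([0.6461, -0.1025, 0.0625], 0.59)]
scene start_top [([0.4803, -0.1276, 0.0824], 0.67)]
scene pot [([0.541, 0.052, 0.0569], 0.75)]
scene shaker [([0.6286, -0.2288, 0.0032], 0.63), ([0.6161, -0.0819, 0.0674], 0.38)]
scene sauce_dish [([0.5142, -0.2539, 0.0037], 0.46), ([0.4771, -0.1297, 0.0816], 0.22)]
scene tea_cup [([0.3679, 0.0401, -0.0002], 0.84)]
{'mtx': array([[406.25495305,   0.        , 259.18847054],
       [  0.        , 406.25495305, 191.43823823],
       [  0.        ,   0.        ,   1.        ]]), 'origin': array([ 0.41753832, -0.81246807,  0.57274457]), 'rotation': array([ 1.08963957, -0.00544227, -0.18034778])}
side hob [([0.5458, -0.0147, -0.0002], 0.68)]
side dial_face [([0.5869, -0.1184, 0.0665], 0.57)]
side dial_pointer [([0.614, -0.0821, 0.0675], 0.69)]
side low_mark [([0.6373, -0.1088, 0.0583], 0.78)]
side start_top [([0.4775, -0.1319, 0.0801], 0.63)]
side pot [([0.5369, 0.0546, 0.0571], 0.89), ([0.5841, -0.3302, -0.0001], 0.7)]
side shaker [([0.6241, -0.2277, -0.001], 0.78)]
side sauce_dish [([0.5103, -0.2515, 0.0007], 0.95)]
side tea_cup [([0.3621, 0.0419, -0.0024], 0.73), ([0.612, -0.0807, 0.0694], 0.64)]
```

View pics/scene0.png

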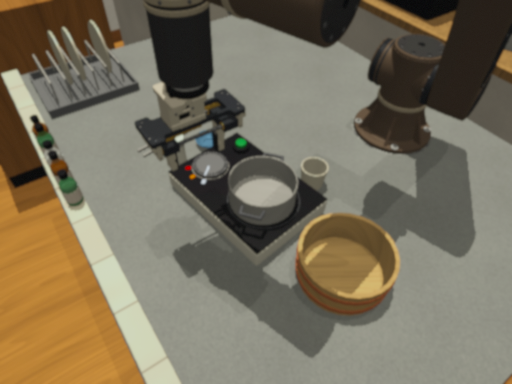

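View pics/side0.png

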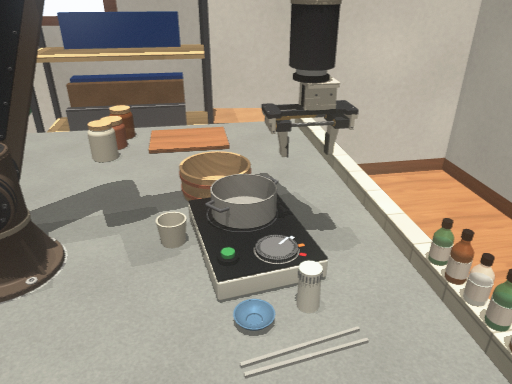

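The pictures agree with the landmarks. In the side view the dial is at (277,248), the green button at (228,254), and the pointer runs to the upper right. In the scene view the red, orange and white marks are at (188,168), (193,175) and (205,182). The dial centre is about (0.586, -0.116), the button about (0.479, -0.130), and the hob yaw about 0.15. I'll stroke on the right side of the dial, away from the pot, starting at (0.595, -0.143), with the gripper shut.

drive_tool(targets=[[-0.5, -0.9, 0, 0, 0, 0.75], [-0.5, -0.9, 0, 0, 0, 0.75], [-0.5, -0.9, 0, 0, 0, 0.75], [-0.5, -0.9, 0, 0, 0, 0.75], [0, 0, -1, 0, 0, 0]], claw=0, newtons=20)

```text
t: 2.52
eef_pos: [0.5963, -0.1464, 0.1554]
ee_rot: [-3.135, -0.003, -1.258]
force: [0.5, 0.1, -0.5]
width: 0.0431
```

drive_tool(targets=[[0, 0, -1, 0, 0, 0], [0, 0, -0.7, 0, 0, 0], [0, 0, 0, 0, 0, 0], [0, 0, 0, 0, 0, 0]])

```text
t: 3.02
eef_pos: [0.5959, -0.1441, 0.0855]
ee_rot: [-3.14, -0.001, -1.256]
force: [0.7, 0.7, 0.9]
width: 0.0037
```

```bash
python3 - <<'E'
from h import *
for c in("side","wrist"):
    im,d=arm.grab_frame(c); cv2.imwrite(f"pics/{c}1.png",cv2.resize(im[150:340,130:400],None,fx=2.5,fy=2.5)[:,:,::-1] if c=="side" else im[:,:,::-1])
    for n in["hob","dial_face","dial_pointer","low_mark","start_top"]: print(c,n,lm(n,c))
s=arm.get_state();print(s["t"],s["eef_pos"],s["ee_rot"],s["force"],s["width"])
E
```

```text
side hob [([0.5463, -0.0115, 0.0015], 0.76)]
side dial_face [([0.5822, -0.116, 0.0696], 0.63), ([0.5448, -0.0106, -0.0001], 0.31)]
side dial_pointer [([0.6139, -0.0861, 0.0669], 0.6)]
side low_mark [([0.6412, -0.1077, 0.0581], 0.97), ([0.5463, -0.0112, 0.0002], 0.22)]
side start_top [([0.4764, -0.1331, 0.0816], 0.66)]
wrist hob []
wrist dial_face []
wrist dial_pointer []
wrist low_mark [([0.3622, 0.0431, 0.0001], 0.72)]
wrist start_top [([0.4783, -0.1332, 0.0822], 0.88)]
3.625 [ 0.59495386 -0.14403361  0.08420858] [ 3.14158521e+00 -1.43651224e-05 -1.25664509e+00] [-0.70395675  0.14360793  0.19346911] 0.00036546116380275584
```

View pics/side1.png

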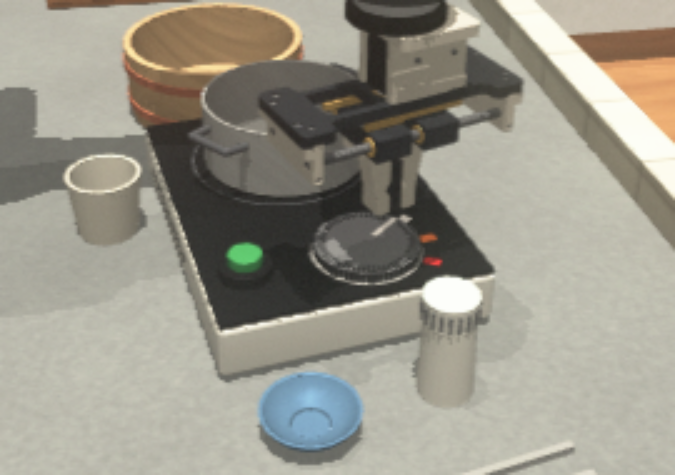

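View pics/wrist1.png

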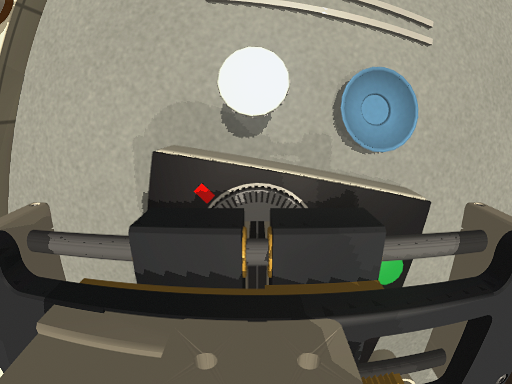

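The side crop shows the fingertips at about (385,210), towards the far side of the dial. I expected them over the near side, so I'll check by projecting the TCP before touching anything.

```bash
python3 - <<'E'
from h import *
k=arm.get_calibration("side");Rm=rot(k)
def pr(p):
    q=Rm.T@(np.array(p)-k["origin"]); u=k["mtx"]@np.array([q[0],-q[1],-q[2]]); uv=u[:2]/u[2]
    return np.round(uv,1),np.round((uv-[130,150])*2.5), round(-q[2],3)
for n,p in dict(tcp=arm.get_state()["eef_pos"],dial=[.586,-.116,.068],btn=[.478,-.131,.08],right=[.586,-.1615,.068],left=[.586,-.0705,.068]).items(): print(n,pr(p))
im,d=arm.grab_frame("side"); 
# back-project depth: dial centre area and finger tips
def bp(u,v):
    z=d[int(v),int(u)];m=k["mtx"]; return np.round(Rm@np.array([(u-m[0,2])/m[0,0]*z,-(v-m[1,2])/m[1,1]*z,-z])+k["origin"],4)
for cx,cy in [(375,205),(407,200),(385,180),(345,245),(245,257),(367,262)]: print(cx,cy,bp(130+cx/2.5,150+cy/2.5))
cv2.imwrite("pics/side2.png",cv2.resize(im[150:340,130:400],None,fx=2.5,fy=2.5)[:,:,::-1])
s=arm.get_state();print(s["t"],s["eef_pos"],s["width"])
E
```

```text
tcp (array([284.4, 246.9]), array([386., 242.]), np.float64(0.837))
dial (array([277., 246.]), array([368., 240.]), np.float64(0.868))
btn (array([227.2, 250.6]), array([243., 252.]), np.float64(0.832))
right (array([281.9, 258.8]), array([380., 272.]), np.float64(0.828))
left (array([272.6, 234.3]), array([356., 211.]), np.float64(0.908))
375 205 [ 0.5811 -0.1577  0.1311]
407 200 [ 0.6087 -0.1521  0.1291]
385 180 [ 0.5884 -0.1577  0.1535]
345 245 [ 0.5657 -0.1195  0.0677]
245 257 [ 0.4788 -0.1374  0.0791]
367 262 [ 0.5791 -0.1452  0.067 ]
3.675 [ 0.59496627 -0.14401956  0.08415618] 0.0007044565506932694
```

View pics/side2.png

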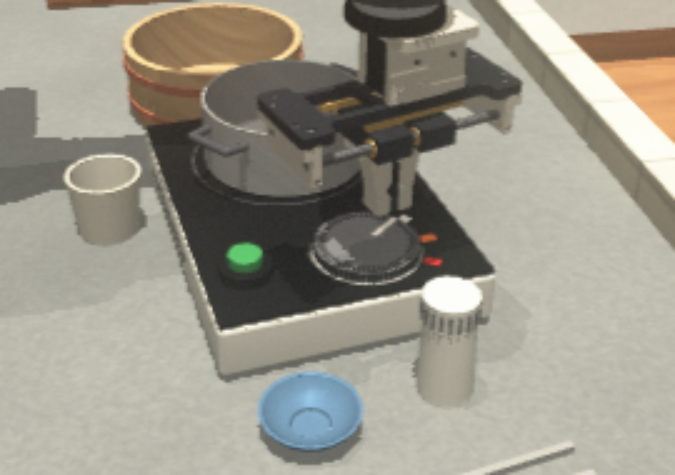

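The depth puts the fingers at y ≈ -0.155, as commanded. The light parts end about 35 mm above the TCP, so there may be dark tips below them that blend in with the dial. I'll check with a depth column.

```bash
python3 - <<'E'
from h import *
k=arm.get_calibration("side");Rm=rot(k);m=k["mtx"]
im,d=arm.grab_frame("side")
def bp(u,v):
    z=d[v,u]; return np.round(Rm@np.array([(u-m[0,2])/m[0,0]*z,-(v-m[1,2])/m[1,1]*z,-z])+k["origin"],3)
for v in range(226,256,2): print(v,*[ (bp(u,v)[1:],im[v,u].mean().round()) for u in (278,282,286,290,294)])
E
```

```text
226 (array([-0.15 ,  0.141]), np.float64(107.0)) (array([-0.158,  0.145]), np.float64(114.0)) (array([-0.154,  0.141]), np.float64(44.0)) (array([-0.15 ,  0.138]), np.float64(117.0)) (array([-0.151,  0.138]), np.float64(101.0))
228 (array([-0.147,  0.134]), np.float64(105.0)) (array([-0.159,  0.141]), np.float64(112.0)) (array([-0.154,  0.137]), np.float64(55.0)) (array([-0.153,  0.135]), np.float64(114.0)) (array([-0.15 ,  0.132]), np.float64(98.0))
230 (array([-0.15 ,  0.131]), np.float64(107.0)) (array([-0.159,  0.136]), np.float64(114.0)) (array([-0.154,  0.132]), np.float64(65.0)) (array([-0.152,  0.13 ]), np.float64(115.0)) (array([-0.149,  0.127]), np.float64(98.0))
232 (array([-0.15 ,  0.126]), np.float64(108.0)) (array([-0.158,  0.131]), np.float64(116.0)) (array([-0.156,  0.128]), np.float64(66.0)) (array([-0.153,  0.126]), np.float64(113.0)) (array([-0.15 ,  0.123]), np.float64(65.0))
234 (array([-0.056,  0.058]), np.float64(73.0)) (array([-0.157,  0.126]), np.float64(113.0)) (array([-0.812,  0.573]), np.float64(50.0)) (array([-0.812,  0.573]), np.float64(52.0)) (array([-0
[... 1578 characters left out ...]
 0.068]), np.float64(65.0))
250 (array([-0.132,  0.069]), np.float64(86.0)) (array([-0.132,  0.068]), np.float64(85.0)) (array([-0.135,  0.069]), np.float64(86.0)) (array([-0.137,  0.07 ]), np.float64(87.0)) (array([-0.136,  0.068]), np.float64(74.0))
252 (array([-0.135,  0.066]), np.float64(84.0)) (array([-0.137,  0.067]), np.float64(85.0)) (array([-0.141,  0.068]), np.float64(88.0)) (array([-0.142,  0.068]), np.float64(82.0)) (array([-0.143,  0.068]), np.float64(74.0))
254 (array([-0.143,  0.067]), np.float64(86.0)) (array([-0.147,  0.069]), np.float64(86.0)) (array([-0.147,  0.068]), np.float64(80.0)) (array([-0.148,  0.067]), np.float64(101.0)) (array([-0.148,  0.067]), np.float64(72.0))
```

The visible fingertips end at z ≈ 0.120, while the TCP reads 0.084; x and y agree. So the reported z can't be trusted by about 36 mm. I'll measure how far the gripper body hangs above the real tips, then go down by force.

```bash
python3 - <<'E'
from h import *
k=arm.get_calibration("side");Rm=rot(k);m=k["mtx"]
im,d=arm.grab_frame("side")
v,u=np.mgrid[0:384,0:512]; z=d
P=np.stack([(u-m[0,2])/m[0,0]*z,-(v-m[1,2])/m[1,1]*z,-z],-1)@Rm.T+k["origin"]
s=arm.get_state(); t=np.array(s["eef_pos"]); a=s["ee_rot"][2]
T=R.from_euler("xyz",s["ee_rot"]).as_matrix()
Q=(P-t)@T
ok=(z>0)&(abs(Q[...,0])<.05)&(abs(Q[...,1])<.11)&(P[...,2]>.1)&(P[...,1]<-.08)
for lo in np.arange(-.11,.11,.01):
    q=ok&(Q[...,1]>=lo)&(Q[...,1]<lo+.01)
    if q.sum()>5: print(round(lo,2),q.sum(),"lowest world z",np.percentile(P[q][:,2],3).round(3),"x_t",np.percentile(Q[q][:,0],[5,95]).round(3))
print(s["eef_pos"],s["q"],s["t"])
# compare wrist camera pose
print(arm.get_calibration("wrist")["origin"])
E
```

```text
-0.1 50 lowest world z 0.211 x_t [-0.03   0.039]
-0.09 182 lowest world z 0.186 x_t [-0.015  0.04 ]
-0.08 181 lowest world z 0.188 x_t [-0.006  0.039]
-0.07 83 lowest world z 0.198 x_t [0.004 0.035]
-0.06 51 lowest world z 0.197 x_t [0.018 0.031]
-0.05 184 lowest world z 0.199 x_t [0.01  0.038]
-0.04 308 lowest world z 0.205 x_t [0.021 0.039]
-0.03 605 lowest world z 0.198 x_t [0.022 0.043]
-0.02 877 lowest world z 0.148 x_t [0.011 0.047]
-0.01 1076 lowest world z 0.137 x_t [0.01  0.049]
-0.0 1150 lowest world z 0.141 x_t [0.011 0.049]
0.01 1744 lowest world z 0.137 x_t [-0.014  0.048]
0.02 1518 lowest world z 0.191 x_t [-0.007  0.045]
0.03 1828 lowest world z 0.196 x_t [-0.02   0.038]
0.04 2505 lowest world z 0.226 x_t [-0.015  0.027]
0.05 170 lowest world z 0.199 x_t [-0.02   0.031]
0.06 80 lowest world z 0.197 x_t [-0.023  0.032]
0.07 143 lowest world z 0.198 x_t [-0.031  0.039]
0.08 329 lowest world z 0.186 x_t [-0.031  0.04 ]
0.09 257 lowest world z 0.208 x_t [-0.033  0.039]
[ 0.59494433 -0.14402483  0.08411497] [ 8.11913748e-02  3.44821448e-01 -2.72700633e-01  4.99075612e-06
 -9.53359640e-01  2.32987928e-01] 3.775
[ 0.61539077 -0.20716055  0.27750446]
```

The body sits 66 mm above the visible tips, as specified. So the reported TCP z reads about 36 mm too low, and contact should come near reported z ≈ 0.032. I'll go down 44 mm, then feel for contact in small steps.

drive_tool(targets=[[0, 0, -0.4, 0, 0, 0], [0, 0, -0.4, 0, 0, 0], [0, 0, -0.3, 0, 0, 0], [0, 0, 0, 0, 0, 0]])

```text
t: 4.28
eef_pos: [0.5938, -0.1441, 0.0384]
ee_rot: [3.139, 0.001, -1.257]
force: [0.1, -0.2, 0.1]
width: 0.0007
```

```bash
python3 - <<'E'
from h import *
im,d=arm.grab_frame("side"); cv2.imwrite("pics/side3.png",cv2.resize(im[150:340,130:400],None,fx=2.5,fy=2.5)[:,:,::-1])
s=arm.get_state();print(s["t"],s["eef_pos"],s["force"])
E
```

```text
4.325 [ 0.59456439 -0.14410086  0.03935353] [-0.47151091 -0.33915161  0.29338553]
```

View pics/side3.png

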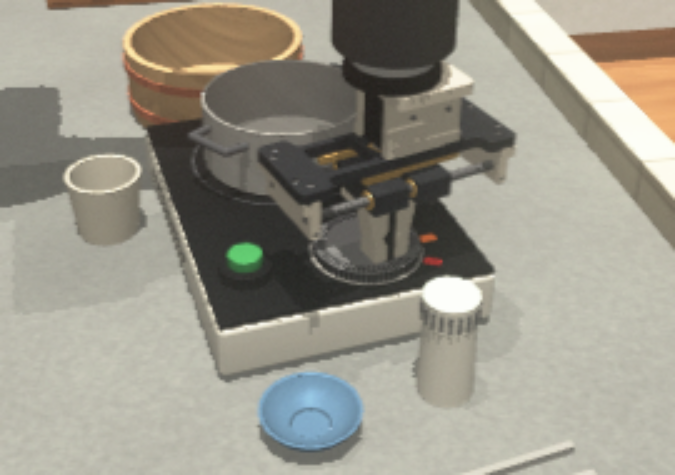

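The fingertips are at crop (385,258), just above the near half of the dial. There is no contact and the button is clear, so I'll feel down.

drive_tool(targets=[[0, 0, -0.1, 0, 0, 0], [0, 0, -0.03, 0, 0, 0], [0, 0, 0, 0, 0, 0]])

```text
t: 4.7
eef_pos: [0.5951, -0.144, 0.0351]
ee_rot: [-3.141, -0.0, -1.257]
force: [0.2, -0.6, -0.8]
width: 0.0006
```

drive_tool(targets=[[0, 0, -0.04, 0, 0, 0], [0, 0, 0, 0, 0, 0]])

```text
t: 4.95
eef_pos: [0.5955, -0.144, 0.0339]
ee_rot: [-3.141, -0.0, -1.256]
force: [0.7, 0.7, 3.6]
width: 0.0005
```

drive_tool(targets=[[0, 0, -0.03, 0, 0, 0], [0, 0, 0, 0, 0, 0]])

```text
t: 5.2
eef_pos: [0.5959, -0.144, 0.0338]
ee_rot: [-3.14, -0.001, -1.256]
force: [-2.5, 2.4, 11.3]
width: 0.0003
```

11 N is in the wanted range. Now I'll stroke clockwise, first half.

drive_tool(targets=[[-0.07, -0.02, 0, 0, 0, -1], [-0.07, -0.01, 0, 0, 0, -1], [-0.07, 0, 0, 0, 0, -1]])

```text
t: 5.58
eef_pos: [0.5883, -0.1457, 0.0338]
ee_rot: [-3.138, -0.001, -1.573]
force: [0.4, -2.6, 8.2]
width: 0.0005
```

drive_tool(targets=[[-0.07, 0, 0, 0, 0, -1], [-0.07, 0.01, 0, 0, 0, -1], [-0.07, 0.02, 0, 0, 0, -1], [0, 0, 0, 0, 0, 0]])

```text
t: 6.08
eef_pos: [0.5789, -0.1449, 0.0338]
ee_rot: [-3.139, -0.001, -1.886]
force: [-1.8, -2.8, 9.9]
width: 0.0005
```

```bash
python3 - <<'E'
from h import *
for c in("side","scene"):
    im,d=arm.grab_frame(c)
    for n in["dial_face","dial_pointer","low_mark"]: print(c,n,lm(n,c))
    if c=="scene":
        A=im[130:200,165:260]
        B=cv2.imread("pics/scene0.png")[130:200,165:260]
        cv2.imwrite("pics/scene4.png",np.vstack([cv2.resize(B,None,fx=4,fy=4),cv2.resize(A[:,:,::-1],None,fx=4,fy=4)]))
s=arm.get_state();print(s["t"],s["eef_pos"],s["force"])
E
```

```text
side dial_face [([0.5808, -0.1176, 0.0663], 0.71), ([0.3589, 0.0421, -0.0018], 0.15)]
side dial_pointer [([0.623, -0.1064, 0.0664], 0.71)]
side low_mark [([0.6402, -0.1085, 0.0562], 0.76)]
scene dial_face [([0.5836, -0.1214, 0.0663], 0.85)]
scene dial_pointer [([0.6268, -0.105, 0.0688], 0.69)]
scene low_mark [([0.6474, -0.1032, 0.0621], 0.68), ([0.5847, -0.1162, 0.0699], 0.39)]
6.475 [ 0.57897878 -0.144936    0.03378465] [-1.63643271 -2.63842448 11.76514572]
```

View pics/scene4.png

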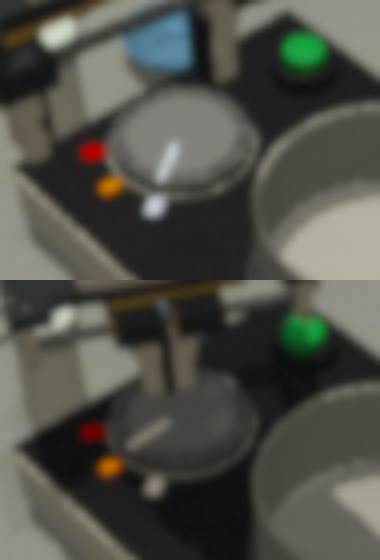

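The scene view (top before, bottom now) shows the pointer turned from the white mark to nearly the orange one, about 0.5 rad. That is past the 0.3 crest and well short of 0.9. I'll lift off so it can snap into low, then check.

drive_tool(targets=[[0, 0, -0.0, 0, 0, 0], [0, 0, 0.2, 0, 0, 0], [0, 0, 0.8, 0, 0, 0], [0, 0, 0.4, 0, 0, 0]])

```text
t: 6.98
eef_pos: [0.5789, -0.1439, 0.0897]
ee_rot: [-3.14, 0.001, -1.885]
force: [-0.6, 0.6, -0.2]
width: 0.0005
```

drive_tool(targets=[[-0.65, 0.09, 0, 0, 0, 0.75], [-0.65, 0.09, 0, 0, 0, 0.75], [-0.65, 0.08, 0, 0, 0, 0.75], [-0.6, 0.08, 0, 0, 0, 0.75], [0, 0, 0, 0, 0, 0]])

```text
t: 7.6
eef_pos: [0.4747, -0.1302, 0.0883]
ee_rot: [3.142, 0.001, -1.57]
force: [0.4, -0.4, 0.1]
width: 0.0007
```

```bash
python3 - <<'E'
from h import *
for c in("side","scene"):
    im,d=arm.grab_frame(c)
    for n in["dial_face","dial_pointer","low_mark","start_top"]: print(c,n,lm(n,c))
    if c=="scene": A=cv2.resize(im[120:210,160:280],None,fx=4,fy=4)
    else: B=cv2.resize(im[190:280,200:320],None,fx=4,fy=4)
cv2.imwrite("pics/both5.png",np.vstack([A[:300],B[:300]])[:,:,::-1])
s=arm.get_state();print(s["t"],s["eef_pos"],s["force"])
E
```

```text
side dial_face [([0.5827, -0.1172, 0.0674], 0.74)]
side dial_pointer [([0.6214, -0.1074, 0.065], 0.73)]
side low_mark [([0.6388, -0.1085, 0.0558], 0.93)]
side start_top [([0.6242, -0.2291, -0.002], 0.73), ([0.4849, 0.2862, 0.0012], 0.68)]
scene dial_face [([0.5854, -0.1163, 0.0683], 0.73), ([0.5846, -0.3287, 0.0028], 0.3)]
scene dial_pointer [([0.6298, -0.1057, 0.0668], 0.77)]
scene low_mark [([0.6479, -0.104, 0.0623], 0.97)]
scene start_top [([0.4775, -0.1276, 0.0779], 0.59)]
8.1 [ 0.47632817 -0.13045326  0.08796065] [-0.30975836  0.16573306  0.115219  ]
```

View pics/both5.png

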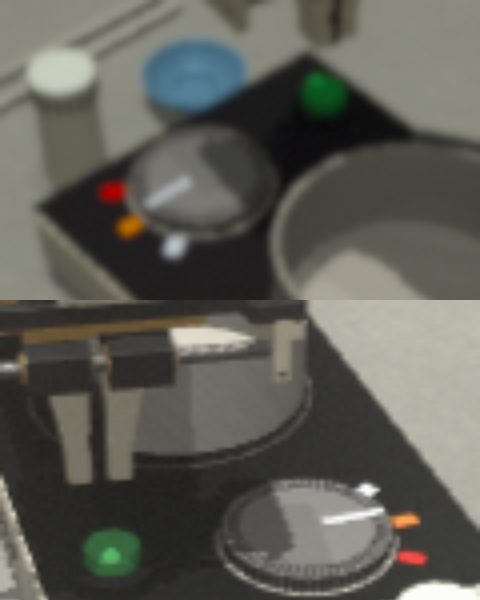

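Both views show the pointer aimed at the orange mark, so the dial rests at low. Now the button. Contact is expected at reported z ≈ 0.046, fully down at ≈ 0.040.

drive_tool(targets=[[0.05, 0, -0.4, 0, 0, 0], [0, -0.03, -0.4, 0, 0, 0], [0, 0, -0.2, 0, 0, 0], [0, 0, 0, 0, 0, 0]])

```text
t: 8.6
eef_pos: [0.4779, -0.1317, 0.0478]
ee_rot: [3.14, -0.0, -1.571]
force: [0.1, 0.2, 1.1]
width: 0.0003
```

drive_tool(targets=[[0, 0, -0.1, 0, 0, 0], [0, 0, -0.07, 0, 0, 0], [0, 0, 0, 0, 0, 0]])

```text
t: 8.98
eef_pos: [0.4789, -0.1316, 0.0418]
ee_rot: [-3.14, -0.0, -1.57]
force: [1.3, -0.7, 3.2]
width: 0.0004
```

drive_tool(targets=[[0, 0, -0.05, 0, 0, 0], [0, 0, -0.03, 0, 0, 0], [0, 0, 0, 0, 0, 0]])

```text
t: 9.35
eef_pos: [0.479, -0.1317, 0.0396]
ee_rot: [-3.14, -0.0, -1.57]
force: [-3.2, 1.4, 16.0]
width: 0.0003
```

The button bottomed out: z stopped at 0.0396 and the force rose to 16 N, well above the 4 N needed. I'll lift straight up and check.

drive_tool(targets=[[0, 0, 0, 0, 0, 0], [0, 0, 0.4, 0, 0, 0], [0, 0, 1, 0, 0, 0], [0, 0, 1, 0, 0, 0], [0, 0, 1, 0, 0, 0]])

```text
t: 9.98
eef_pos: [0.4774, -0.1315, 0.175]
ee_rot: [3.141, 0.0, -1.571]
force: [-0.1, 0.4, -0.4]
width: 0.0002
```

drive_tool(targets=[[0, 0, 0.5, 0, 0, 0], [0, 0, 0, 0, 0, 0], [0, 0, 0, 0, 0, 0]])

```text
t: 10.35
eef_pos: [0.4773, -0.1315, 0.1931]
ee_rot: [3.14, 0.0, -1.571]
force: [0.1, -0.2, -1.8]
width: 0.0003
```

```bash
python3 - <<'E'
from h import *
for c in("side","scene"):
    im,d=arm.grab_frame(c)
    for n in["dial_pointer","start_top","pot","shaker","sauce_dish","tea_cup"]: print(c,n,lm(n,c)[:1])
    if c=="side": cv2.imwrite("pics/side6.png",cv2.resize(im[150:340,130:400],None,fx=2.5,fy=2.5)[:,:,::-1])
s=arm.get_state();print(s["t"],s["eef_pos"],s["force"])
E
```

```text
side dial_pointer [([0.6251, -0.1086, 0.0652], 0.58)]
side start_top [([0.4785, -0.1352, 0.0815], 0.65)]
side pot [([0.5363, 0.049, 0.0584], 0.81)]
side shaker [([0.6244, -0.2262, -0.001], 0.93)]
side sauce_dish [([0.5143, -0.2541, 0.0021], 0.56)]
side tea_cup [([0.3605, 0.0423, -0.0033], 0.72)]
scene dial_pointer [([0.6276, -0.1031, 0.0659], 0.86)]
scene start_top [([0.4779, -0.1309, 0.0826], 0.41)]
scene pot [([0.5433, 0.0515, 0.054], 0.69)]
scene shaker [([0.6275, -0.2264, 0.0015], 0.77)]
scene sauce_dish [([0.5169, -0.2542, 0.0028], 0.57)]
scene tea_cup [([0.365, 0.0394, 0.0003], 0.88)]
11.05 [ 0.47821606 -0.13159875  0.19419517] [-0.06204082  0.04682811 -0.1456261 ]
```

View pics/side6.png

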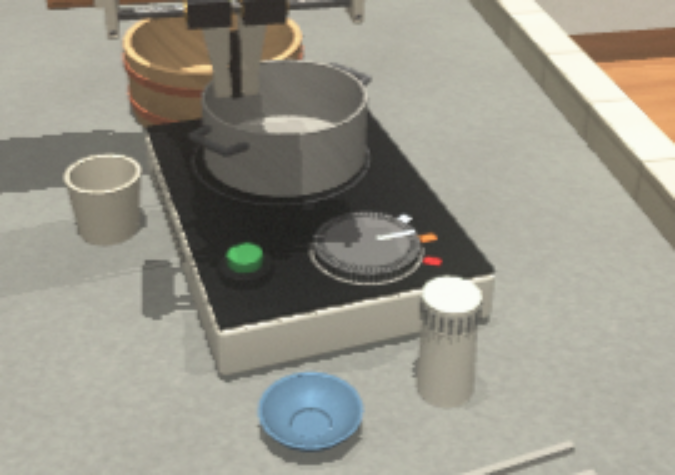

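The pointer in crop (395,236) aims at the orange mark (428,238). The button (245,256) is back up, nothing else has moved, and the arm is clear.

```bash
python3 -c "
from station import arm
print(arm.job_done())"
```

```text
the job is handed in; nothing more can be done
None
```

The dial is at low and the start button has been pressed and released. The job was handed in at about t = 11 s. I used 9 of the 12 picture views.

- **Dial:** With the gripper shut, I pressed on the right side of the dial's face at about 8–12 N and stroked it clockwise. The pointer stood about 0.5 rad round, and it settled on the orange low mark when I lifted off. I checked this in both cameras before touching the button.
- **Start button:** I pressed it until it bottomed out, where the force rose to 16 N and the measured height stopped at 0.0396. After I lifted off, its top was back at about 0.08 m.
- **Other things:** In the last images the pot, shaker, sauce dish and tea cup were at their starting positions to within about 6 mm, close to the networks' own error. The rice tub looked unmoved in the pictures. I did not measure the chopsticks, but the arm never went near them. The last force reading was about zero.
- **Disagreement:** The reported tool height read about 34–36 mm lower than the fingertips seen in the side camera's depth image. I relied on depth and force for both contacts instead. I did not find the cause.

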